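# Index the sample carousel one station

### The job

Advance the filling carousel by exactly one station, anticlockwise seen from above: with the fingertips press the orange index plunger down until its tooth is clear of the notched plate, push on the yellow stop plate beside it to turn the disc, and let the plunger spring back up into the very next notch, so that the red-capped amber vial stands under the filling head. Only press and push: do not lift or tip the vial, and leave the bottle, the jar and the beaker standing where they are. Finish with the robot clear of everything.

Things in the scene. Friction and masses are not known exactly. Their poses are not given: they have to be found in the camera images.
- centre (a point): Point on the vertical turning axis of the carousel, 68 mm above the bench, just over the middle of the fixed aluminium plate (160 mm across, its top 66 mm and its underside 58 mm above the bench) that has eight notches, 11 mm wide, in its edge, one every 45 degrees. A blue arrow on it shows the turning direction. The carousel (fixed to the bench) is 276 mm across; its grey turning disc has its top 45 mm above the bench.
- disc (a joint): Turning disc: 0 at the starting notch, grows anticlockwise seen from above (rad); the next notch is at 0.785. Turning takes about 0.15 N m (up to 0.6 while the tooth rubs under the plate); it stays where left and turns only with the plunger in. Play in a notch 0.02 rad each way; a hard push on the locked disc springs it further. White-capped vials and white collars are fixed, up to 93 mm high.
- plunger_top (a point): Centre of the top face of the orange plunger button, 34 mm across, which stands on the turning disc 102 mm from the axis, its top 86 mm above the bench when out. A brass tooth (8 mm thick, rounded) reaches from it towards the axis into a notch of the fixed plate. The point moves with the button.
- plunger (a joint): How far the plunger is pressed down (m): 0 out (tooth up in a notch, disc locked), 0.008 or more frees the disc, 0.011 is the bottom stop. Spring 4 N when out, 8 N at the bottom. Once the disc has turned about 0.15 rad with the plunger in, the plate itself keeps the plunger in (at about 0.008) without a finger on it; over the next notch it springs out, provided nothing presses on it, and locks the disc again.
- stop_face (a point): Middle of the working face of the yellow upright stop plate fixed to the turning disc beside the plunger, on its anticlockwise side: 44 mm wide radially, its face 21 mm from the plunger's axis and looking at the plunger, the plate 6 mm thick and its top 115 mm above the bench. This point is 100 mm above the bench, 102 mm along the radius. Pushing this face away from the plunger turns the disc anticlockwise.
- vial: Loose amber vial with red cap, 28 mm across and 48 mm high, standing in an open white collar of the turning disc, 180 degrees from the plunger. Origin at the centre of its underside, z up.
- pocket (a point): Centre of the floor of the vial's collar on the turning disc, 105 mm from the axis, 45 mm above the bench; the collar's wall is 14 mm high.
- spout (a point): Lower end of the steel nozzle of the blue filling head, fixed to the carousel's base 45 degrees anticlockwise of where the vial starts, 107 mm above the bench; the head's top is 150 mm above the bench and its post stands 168 mm from the axis.
- amber_bottle: Loose amber bottle, 64 mm across, 130 mm high, bystander. Origin at the centre of its underside.
- white_jar: Loose white jar with red lid, 68 mm across, 75 mm high, bystander. Origin at the centre of its underside.
- beaker: Loose glass beaker, 66 mm across, 85 mm high, bystander. Origin at the centre of its underside.
Things that resemble listed ones, but are neither listed nor needed, are in the scene too. Of the things like the vial, leave any that is pink; of the rest the smaller one is meant.

How it is judged:
On the way, in this order (a step that is already met when the one before it is completed fails the run):
1. the plunger is pressed in while the disc is still at its starting notch (value of joint plunger above 0.0072 m and value of joint disc below 0.12 rad), for 0.05 s.
2. the disc is turned on with the plunger in (value of joint plunger above 0.006 m and value of joint disc above 0.3 rad), for 0.05 s.
At the end, for the whole second after the job is handed in: The disc rests locked at the next notch (0.785 rad, within 0.04), the plunger is out again (within 2.5 mm), the amber vial stands upright on its collar's floor under the nozzle (within 12 mm sideways), and the bottle, jar and beaker stand within 30 mm of where they were (value of joint disc between 0.745 and 0.825 rad and value of joint plunger below 0.0025 m and velocity of joint disc between -0.05 and 0.05 rad/s and horizontal distance between vial and spout below 0.012 m and z of vial in the frame of pocket below 0.005 m and angle between vial's own z axis and vertical below 0.15 rad and distance of each of amber_bottle, white_jar, beaker from where it was at the start of the episode below 0.03 m and angle between each of amber_bottle, white_jar, beaker's own z axis and vertical below 0.2 rad); the robot touches nothing.
It fails at once if the disc was turned past the next notch (value of joint disc above 0.9 rad).
It fails at once if the disc was turned backwards (value of joint disc below -0.12 rad).
It fails at once if the vial was lifted or tipped (z of vial in the frame of pocket above 0.008 m or angle between vial's own z axis and vertical above 0.35 rad).
It fails at once if the bottle, jar or beaker was moved, lifted or tipped (distance of any of amber_bottle, white_jar, beaker from where it was at the start of the episode above 0.03 m or angle between any of amber_bottle, white_jar, beaker's own z axis and vertical above 0.35 rad).
It also fails if it takes over 45 s, if anything falls off the work surface, if the arm or the gripper's body presses on something with over 40 N, if the wrist force passes 120 N, or if a joint passes its speed limit or range.

### The arm

A 7-joint arm with a two-finger parallel gripper is mounted at the origin on the work surface. World frame = base frame: x ahead of the robot, y to its left, z up, the work surface at z = 0. Lengths are in m, angles in rad, forces in N, time in s.
With the tool pointing down it reaches from about 0.4 to 0.9 m from the base axis. Payload 5.5 kg.
Tool frame: the origin (TCP) lies midway between the tips of the shut fingers; the grasp point (between the pads) lies 19 mm behind it; z points along the fingers, x is the direction in which the jaws open and shut, and the axes are right-handed (so a half turn about z gives the same grasp; the last joint's range is limited). The gripper opens to 85 mm and grips with 20 to 120 N. Pads are 22 mm wide; open, the fingers measure 114 mm over their backs; the gripper's body (76 mm by 85 mm) begins 54 mm behind the grasp point. The pads swing forward as they close: fully open they stand 13 mm farther back than shut.
Start: joints at [-1.037, 0.501, -0.427, 1.55, 0.221, 1.138, -0.21], TCP at [0.174, 0.626, 0.231] pointing down, gripper open.
Joint ranges: [-2.88, 2.88], [-0.31, 2.03], [-1.54, 1.56], [0.2, 2.42], [-1.41, 4.55], [0.19, 2.02], [-2.57, 2.57]. Speed limits (rad/s): [2.57, 2.57, 3.14, 3.14, 3.14, 3.14, 3.14].

### API

Orientations are given as a unit quaternion [w, x, y, z].
In Python, from rig import ctrl gives the robot as it stands.
- The arm moves only by the shell command python3 -m creep 'ROWS' [OPENING] [FORCE]. ROWS is JSON, a list that holds one entry, the list of rows, each a list of 6 numbers: the shift along the tool's x, y, z in cm, then the turn, a rotation vector about the tool's x, y, z in degrees. In form: [[[dx, dy, dz, ax, ay, az], ...]]. A call has 1 to 12 rows; each row shifts and turns the commanded pose from where the row before left it, along the tool's axes as they then stand; what a row does not reach is not made up. A row lasts 1/10 s, in which the tool goes at most 50 mm and 8.59 degrees, less where a joint would pass 70% of its speed; a pose out of reach is approached as far as the arm can. A call is refused whole if a number of a shift passes 5 or a number of a turn 8.59, either way. A call with a gripper value outside its range is refused whole. OPENING is the finger opening in cm, from 0 to 8.54, set as the call begins (- or left out, the last holds). The fingers move at their own pace and stop on an object; FORCE is the grip in N (left out, the last holds). Time passes only in rows, so rows that do not move let the fingers close. It gives the time, the measured TCP pose, the force and the opening at its end, in the units of the state.
- ctrl.observe(): the state, without advancing time (a new reading comes with each control period).
- ctrl.camera(name): name is "scene" or "top" or "wrist"; returns the picture (420x560x3 uint8, red, green, blue); there is no depth.
- ctrl.calibration(name): a dict with "K" (3x3 intrinsics, pixels), "world_from_camera" (4x4, takes a point from camera to world coordinates). Camera axes: x right, y up, looking along -z (the intrinsics and any distortion apply to the point x, -y, -z); pixel columns grow to the right and rows downward; lengths in m; the calibration is good to about 2 mm. A picture is of the moment at which its call begins: read the wrist's pose just before it. calibration takes no time and is no camera call; for the wrist camera it gives the pose at the moment of the call.
- ctrl.close_job(): hands the job in, once; it reports no verdict.
The state is a dict: "time": time; "joint_pos": joint angles; "qd": joint speeds; "joint_efforts": joint torques, N m; "tcp_pos": TCP position; "eef_rot": TCP orientation; "contact_force": force on the tool from outside, world axes, zero at the start; "ft_torque": the same for the moment, N m; "opening": finger opening in m.
Only numpy, scipy, OpenCV 4.12 (cv2) and the standard library are available. Lean on these libraries where they do the work, as an engineer would, in place of code of your own. Each camera call takes 0.05 s, during which the arm holds its last target.

## Working session

There is one attempt and no reset: what is moved stays moved. The work goes in short steps, Python scripts to look and compute and a shell command to move; the robot and the scene stay as the last step left them, time stands still between calls to the robot, and variables do not carry over. Pictures are saved under pics/ and viewed, and the job is handed in when it is done.

```bash
ls; mkdir -p pics; python3 - <<'E'
from rig import ctrl
import cv2
for n in("scene","top"):
    cv2.imwrite(f"pics/{n}0.png",ctrl.camera(n)[:,:,::-1])
    c=ctrl.calibration(n);print(n,c)
print(ctrl.observe())
E
```

```text
pics
scene {'K': array([[426.91896517,   0.        , 278.15987318],
       [  0.        , 426.91896517, 206.69170757],
       [  0.        ,   0.        ,   1.        ]]), 'world_from_camera': array([[ 0.51328199, -0.5634213 ,  0.64737782,  1.3309617 ],
       [ 0.85811718,  0.32525207, -0.39729837, -0.48491391],
       [ 0.01328539,  0.75945212,  0.65042753,  0.85438838],
       [ 0.        ,  0.        ,  0.        ,  1.        ]])}
top {'K': array([[501.12182343,   0.        , 280.08880762],
       [  0.        , 501.12182343, 207.25010801],
       [  0.        ,   0.        ,   1.        ]]), 'world_from_camera': array([[ 0.00771775,  0.99887404, -0.04680913,  0.48753701],
       [-0.99975852,  0.0067445 , -0.02091434, -0.01391119],
       [-0.02057509,  0.04695924,  0.99868488,  1.24949098],
       [ 0.        ,  0.        ,  0.        ,  1.        ]])}
{'time': 0.1, 'joint_pos': array([-1.03679242,  0.50176008, -0.42681889,  1.55133142,  0.22079062,
        1.13829598, -0.21026011]), 'qd': array([ 1.55447586e-03, -2.62808777e-03,  5.29035328e-04, -1.59165231e-03,
        1.23220725e-03, -9.52350614e-05,  3.58667439e-04]), 'joint_efforts': array([-1.12342517e-02, -5.70811701e+01, -5.83846673e+00, -2.81751573e+01,
        1.05292795e-02,  5.57260268e-03,  2.31697976e-05]), 'tcp_pos': array([0.17374156, 0.62570933, 0.23036615]), 'eef_rot': array([ 4.95576406e-04,  7.96058108e-01,  6.05219571e-01, -7.16970033e-04]), 'contact_force': array([0.34360899, 0.94049281, 0.39393633]), 'ft_torque': array([-0.01422952, -0.06078869, -0.01209402]), 'opening': 0.08524810187140903}
```

View pics/scene0.png

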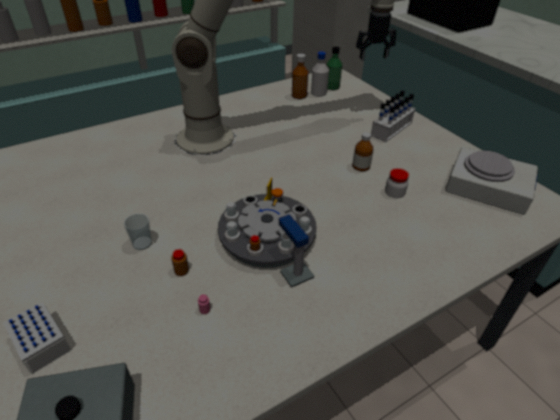

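View pics/top0.png

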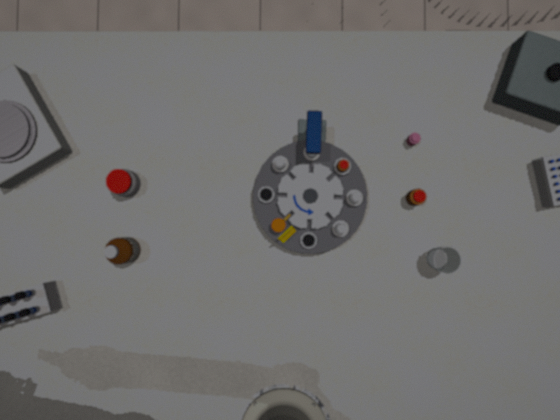

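Vial candidates in the top view are red-capped in the disc collar (343,166), red-capped on the bench (417,197) and pink (414,139). The one at (343,166) fits: it isn't pink, it's smaller than the bench one, and it stands in a collar opposite the plunger (279,226). I'll confirm it in a crop.

```bash
cat > h.py <<'E'
import numpy as np
def ray(c,u,v,z):
    K=c["K"];T=c["world_from_camera"]
    d=np.array([(u-K[0,2])/K[0,0],-(v-K[1,2])/K[1,1],-1.])
    w=T[:3,:3]@d;o=T[:3,3]
    return o+w*(z-o[2])/w[2]
def proj(c,p):
    K=c["K"];T=c["world_from_camera"]
    q=T[:3,:3].T@(np.asarray(p)-T[:3,3])
    return K[0,0]*q[0]/-q[2]+K[0,2], K[1,1]*-q[1]/-q[2]+K[1,2]
E
python3 - <<'E'
import cv2
im=cv2.imread("pics/top0.png")[105:270,235:440]
a=cv2.resize(im,None,fx=3.8,fy=3.6,interpolation=3)
cv2.imwrite("pics/c1.png",cv2.convertScaleAbs(a,alpha=1.6))
im=cv2.imread("pics/scene0.png")[165:315,160:330]
cv2.imwrite("pics/c2.png",cv2.convertScaleAbs(cv2.resize(im,None,fx=4,fy=4,interpolation=3),alpha=1.6))
E
```

```text
(no output)
```

View pics/c1.png

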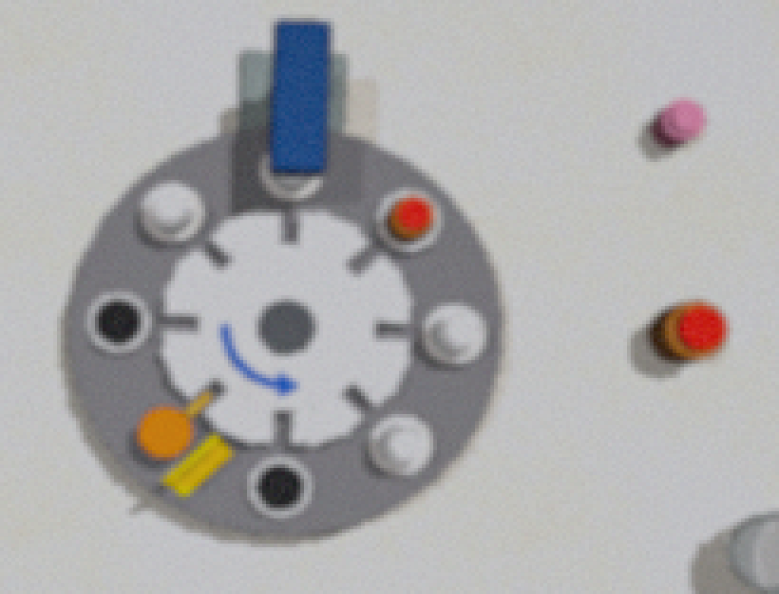

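View pics/c2.png

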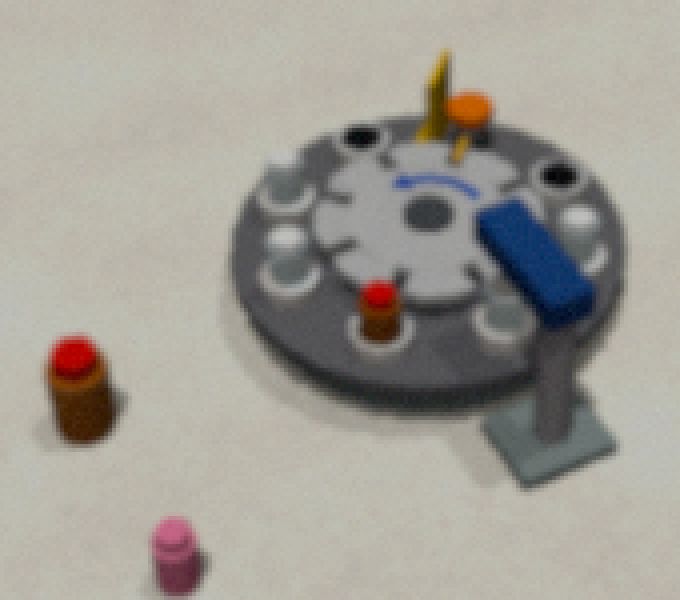

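The crops confirm it: the red-capped amber vial in the disc collar (crop 411,217) is the smaller one, diametrically opposite the plunger. Now I'll measure the geometry.

```bash
python3 - <<'E'
import cv2,numpy as np
from h import *
from rig import ctrl
from scipy.optimize import least_squares
hs={n:cv2.cvtColor(cv2.imread(f"pics/{n}0.png"),cv2.COLOR_BGR2HSV) for n in("top","scene")}
C={n:ctrl.calibration(n) for n in hs}
def blob(n,box,lo,hi):
    x0,y0,x1,y1=box;m=cv2.inRange(hs[n][y0:y1,x0:x1],lo,hi)
    k,l,s,c=cv2.connectedComponentsWithStats(m);i=1+np.argmax(s[1:,4]);return c[i]+[x0,y0],s[i]
obs={}
print(blob("top",(265,215,300,245),(8,120,60),(19,255,255)))
p,_=blob("top",(265,215,290,240),(8,120,60),(18,255,255))
y,_=blob("top",(270,220,300,250),(22,120,60),(35,255,255));print("yellow",y)
v,_=blob("top",(335,155,352,175),(0,150,60),(6,255,255));print("redcap",v)
# hub
m=cv2.inRange(hs["top"][185:207,298:322],(0,0,0),(180,255,75));print("hub",cv2.connectedComponentsWithStats(m)[2:])
W=ray(C["top"],*p,.086);print("plunger",p,W)
print("stop top",ray(C["top"],*y,.115),"vialcap",ray(C["top"],*v,.093))
c=ray(C["top"],310.3,195.8,.07);print("centre hub",c, np.linalg.norm((W-c)[:2]))
print("mid plunger-vial", )
sp,_=blob("scene",(260,180,295,205),(5,120,60),(19,255,255));print("scene plunger",sp,ray(C["scene"],*sp,.086))
print("scene centre",ray(C["scene"],160+430/4,165+213/4,.07))
E
```

```text
(array([277.97647059, 224.68235294]), array([  6,   3,  15,  15, 170], dtype=int32))
yellow [286.76 234.06]
redcap [343.55555556 164.11111111]
hub (array([[  0,   0,  24,  22, 375],
       [  5,   4,  14,  14, 153]], dtype=int32), array([[11.36533333, 10.496     ],
       [11.83006536, 10.50980392]]))
plunger [277.91071429 224.73809524] [0.50139932 0.01519761 0.086     ]
stop top [ 0.48014234 -0.00570477  0.115     ] vialcap [ 0.64267291 -0.1358214   0.093     ]
centre hub [ 0.57031154 -0.06020522  0.07      ] 0.10214930513845709
mid plunger-vial
scene plunger [276.53488372 191.79069767] [0.50712547 0.01429687 0.086     ]
scene centre [ 0.57739672 -0.05602442  0.07      ]
```

```bash
python3 -m creep '[[[-3,3,0,0,0,0],[-3,3,0,0,0,0],[-3,3,0,0,0,0],[-3,3,0,0,0,0],[-3,3,0,0,0,0],[-3,3,0,0,0,0],[-3,3,0,0,0,0],[-3,3,0,0,0,0],[-3,3,0,0,0,0],[-3,3,0,0,0,0],[-3,3,0,0,0,0],[-3,3,0,0,0,0]]]' 0 40
```

```text
time: 1.3
tcp_pos: [0.4248, 0.1814, 0.2312]
eef_rot: [-0.0, 0.796, 0.605, -0.0]
contact_force: [0.7, 0.7, 0.1]
opening: 0.0004
```

```bash
python3 -m creep '[[[-3,3,0,0,0,0],[-3,3,0,0,0,0],[0,0,0,0,0,8],[0,0,0,0,0,8],[0,0,0,0,0,8],[0,0,0,0,0,8],[0,0,0,0,0,8],[0,0,0,0,0,8],[0,0,0,0,0,8],[0,0,0,0,0,8],[0,0,0,0,0,8],[0,0,0,0,0,8]]]'; python3 -m creep '[[[0,0,0,0,0,8],[0,0,0,0,0,8],[0,0,0,0,0,8],[0,0,0,0,0,8],[0,0,0,0,0,8],[0,0,0,0,0,2],[0,0,0,0,0,0],[0,0,0,0,0,0]]]'
python3 - <<'E'
from rig import ctrl
import cv2,pickle
o=ctrl.observe();c=ctrl.calibration("wrist");im=ctrl.camera("wrist")[:,:,::-1]
cv2.imwrite("pics/w1.png",im);pickle.dump(c,open("w1.pkl","wb"))
print(o["joint_pos"],o["tcp_pos"],o["eef_rot"],c["world_from_camera"][:3,3])
E
```

```text
time: 2.5
tcp_pos: [0.4658, 0.1092, 0.2309]
eef_rot: [0.0, 0.999, -0.051, -0.0]
contact_force: [0.3, 0.0, 0.7]
opening: 0.0002
time: 3.3
tcp_pos: [0.4659, 0.1093, 0.2311]
eef_rot: [0.0, 0.916, -0.402, -0.0]
contact_force: [0.1, 0.3, -0.4]
opening: 0.0
[-0.36096823  0.16271548  0.08247638  1.98228912 -0.01594995  0.99772738
 -1.09883281] [0.46594288 0.10929125 0.23108777] [ 1.50641454e-04  9.15536646e-01 -4.02234480e-01 -2.24496240e-04] [0.51660981 0.15564569 0.3743726 ]
```

View pics/w1.png

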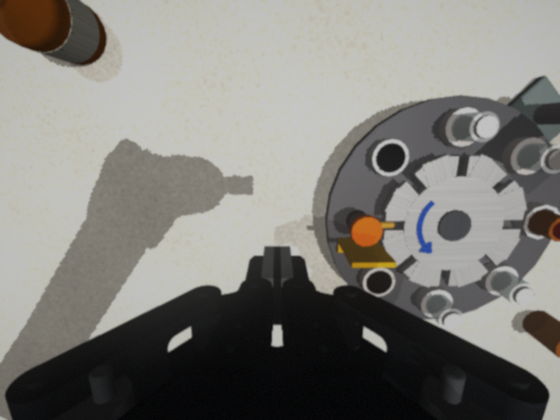

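The wrist view shows the plunger at (367,232), the hub at (455,225), the stop plate just below the plunger at (368,253), and the shut fingers at (277,255).

```bash
python3 - <<'E'
import cv2,pickle,numpy as np
from h import *
c=pickle.load(open("w1.pkl","rb"));im=cv2.imread("pics/w1.png");hs=cv2.cvtColor(im,cv2.COLOR_BGR2HSV)
m=cv2.inRange(hs[205:255,345:390],(6,150,120),(16,255,255));k,l,s,cc=cv2.connectedComponentsWithStats(m);i=1+np.argmax(s[1:,4]);p=cc[i]+[345,205]
print(p,s[i])
cv2.imwrite("pics/w1c.png",cv2.resize(im[190:290,300:440],None,fx=5.5,fy=5.5,interpolation=3))
P=ray(c,*p,.086);H=ray(c,455,225,.068);print("plunger",P,"centre",H,np.linalg.norm((P-H)[:2]),np.degrees(np.arctan2(*(P-H)[1::-1])))
E
```

```text
[366.62849534 231.28362184] [  6  12  32  30 751]
plunger [0.50413826 0.01634296 0.086     ] centre [ 0.57476167 -0.05920631  0.068     ] 0.10341836619154397 133.06992742373967
```

View pics/w1c.png

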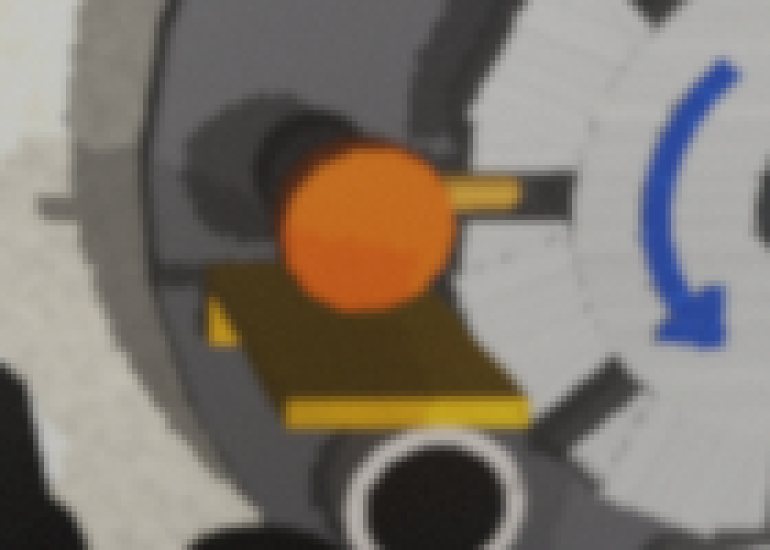

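```bash
python3 - <<'E'
import pickle,numpy as np
from h import *
c=pickle.load(open("w1.pkl","rb"))
P=np.array([.5035,.0158]);t=np.array([-.737,-.676])
S=ray(c,373.8,262.2,.115);print("stop top edge",S,(S[:2]-P)@t)
E
python3 -m creep '[[[3.1,1.4,0,0,0,0],[3.1,1.4,0,0,0,0],[3.23,1.36,0,0,0,0],[0,0,2.5,0,0,0],[0,0,2.5,0,0,0],[0,0,2.5,0,0,0],[0,0,2.5,0,0,0],[0,0,0,0,0,0],[0,0,0,0,0,0]]]'
python3 - <<'E'
from rig import ctrl
import cv2,pickle
c=ctrl.calibration("wrist");im=ctrl.camera("wrist")[:,:,::-1]
cv2.imwrite("pics/w2.png",im);pickle.dump(c,open("w2.pkl","wb"))
E
```

```text
stop top edge [0.48835739 0.00158881 0.115     ] 0.020766871366470957
time: 4.25
tcp_pos: [0.499, 0.0116, 0.1314]
eef_rot: [0.0, 0.915, -0.403, -0.0]
contact_force: [0.1, -0.4, 0.1]
opening: 0.0001
```

View pics/w2.png

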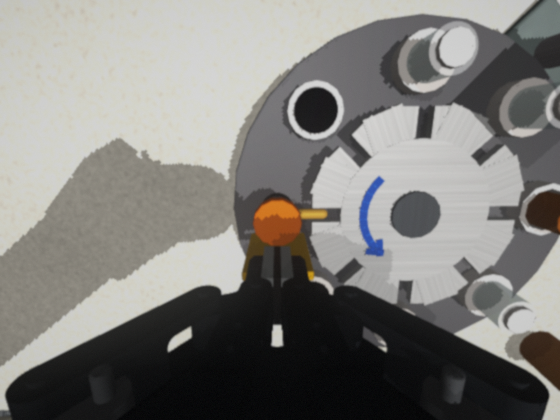

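The plunger at (278,223) lines up radially with the fingers at (277,250), so I'm descending.

```bash
python3 -m creep '[[[0,0,1,0,0,0],[0,0,1,0,0,0],[0,0,1,0,0,0],[0,0,1,0,0,0],[0,0,0.2,0,0,0],[0,0,0,0,0,0]]]';python3 -m creep '[[[0,0,0.3,0,0,0],[0,0,0.2,0,0,0],[0,0,0,0,0,0]]]'
```

```text
time: 4.9
tcp_pos: [0.4986, 0.0116, 0.0885]
eef_rot: [0.0, 0.915, -0.403, -0.001]
contact_force: [-0.1, 0.7, 0.2]
opening: 0.0003
time: 5.2
tcp_pos: [0.4997, 0.0116, 0.0847]
eef_rot: [-0.0, 0.915, -0.403, 0.0]
contact_force: [-0.8, -0.0, 3.7]
opening: -0.0001
```

```bash
python3 -m creep '[[[0,0,0.3,0,0,0],[0,0,0.3,0,0,0],[0,0,0.2,0,0,0],[0,0,0,0,0,0]]]';python3 -m creep '[[[0,0,0.15,0,0,0],[0,0,0,0,0,0]]]'
```

```text
time: 5.6
tcp_pos: [0.4998, 0.0117, 0.0766]
eef_rot: [-0.0, 0.915, -0.403, 0.0]
contact_force: [-0.3, 0.5, 7.0]
opening: -0.0003
time: 5.8
tcp_pos: [0.4998, 0.0117, 0.0753]
eef_rot: [-0.0, 0.915, -0.403, 0.0]
contact_force: [-2.5, 0.1, 6.6]
opening: 0.0
```

```bash
python3 -m creep '[[[0,0.3,0,0,0,0],[0,0.2,0,0,0,0],[0,0,0,0,0,0]]]';python3 -m creep '[[[0.04,0.36,0,0,0,-2],[0.04,0.36,0,0,0,-2],[0.04,0.36,0,0,0,-2],[0,0,0,0,0,0]]]'
```

```text
time: 6.1
tcp_pos: [0.497, 0.0086, 0.0758]
eef_rot: [-0.001, 0.915, -0.403, 0.001]
contact_force: [0.2, 0.4, 7.4]
opening: -0.0003
time: 6.5
tcp_pos: [0.4901, -0.0003, 0.0758]
eef_rot: [-0.001, 0.935, -0.354, 0.001]
contact_force: [0.2, -0.4, 7.6]
opening: -0.0001
```

```bash
python3 - <<'E'
from rig import ctrl
import cv2,pickle
c=ctrl.calibration("wrist");im=ctrl.camera("wrist")[:,:,::-1]
cv2.imwrite("pics/w3.png",im);pickle.dump(c,open("w3.pkl","wb"))
a=ctrl.camera("top")[:,:,::-1];cv2.imwrite("pics/t3.png",cv2.resize(a[105:270,235:440],None,fx=3.8,fy=3.6,interpolation=3))
E
```

```text
(no output)
```

View pics/w3.png

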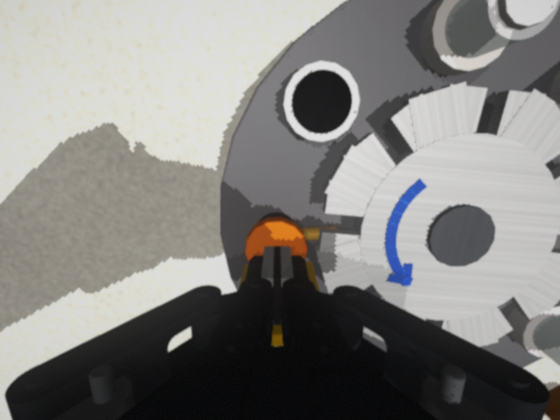

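The tooth (313,234) has moved past its notch (348,227), so the disc is turning. I'll continue with the plunger pressed.

```bash
python3 -m creep '[[[0.06,0.53,0,0,0,-3],[0.06,0.53,0,0,0,-3],[0.06,0.53,0,0,0,-3],[0.06,0.53,0,0,0,-3],[0,0,0,0,0,0]]]'
python3 - <<'E'
from rig import ctrl
import cv2,numpy as np
p=ctrl.observe()["tcp_pos"][:2]-[.574,-.059];print(np.hypot(*p),np.degrees(np.arctan2(p[1],p[0])))
cv2.imwrite("pics/w4.png",ctrl.camera("wrist")[:,:,::-1])
E
```

```text
time: 7.1
tcp_pos: [0.4797, -0.0192, 0.0759]
eef_rot: [-0.0, 0.967, -0.254, 0.002]
contact_force: [0.2, -2.2, 7.5]
opening: 0.0001
0.10239206834656386 157.12721334609626
```

View pics/w4.png

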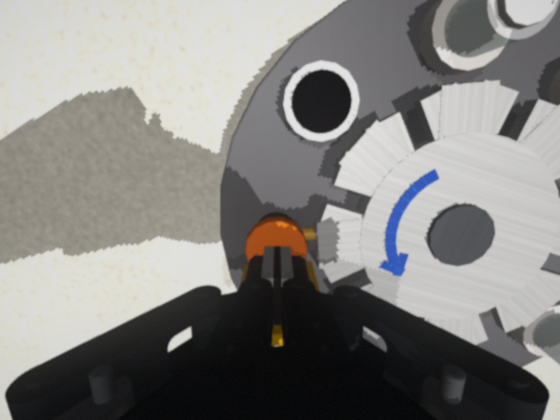

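```bash
python3 -m creep '[[[0.06,0.53,0,0,0,-3],[0.06,0.53,0,0,0,-3],[0,0,0,0,0,0],[0,0,-0.8,0,0,0],[0,0,-1,0,0,0],[0,0,0,0,0,0]]]'
python3 - <<'E'
from rig import ctrl
import cv2,numpy as np
p=ctrl.observe()["tcp_pos"][:2]-[.574,-.059];print(np.hypot(*p),np.degrees(np.arctan2(p[1],p[0])))
cv2.imwrite("pics/w5.png",ctrl.camera("wrist")[:,:,::-1])
E
```

```text
time: 7.75
tcp_pos: [0.4744, -0.0283, 0.0939]
eef_rot: [-0.0, 0.979, -0.204, 0.001]
contact_force: [0.3, -0.7, 0.3]
opening: -0.0003
0.10425981196545575 162.85689822287048
```

View pics/w5.png

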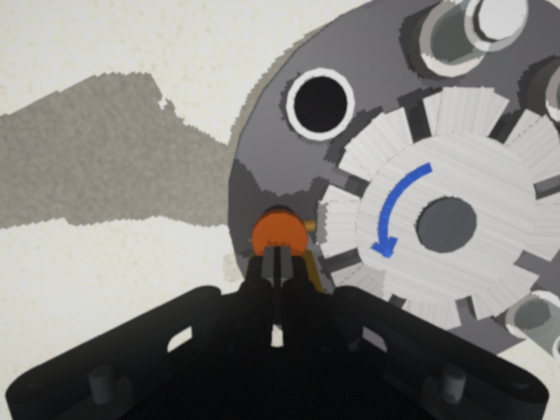

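```bash
python3 -m creep '[[[0.1,0.53,0,0,0,-3],[0.1,0.53,0,0,0,-3],[0.1,0.53,0,0,0,-3],[0.07,0.53,0,0,0,-3],[0.07,0.53,0,0,0,-3],[0,0,0,0,0,0]]]'
python3 - <<'E'
from rig import ctrl
import cv2,numpy as np
p=ctrl.observe()["tcp_pos"][:2]-[.574,-.059];print(np.hypot(*p),np.degrees(np.arctan2(p[1],p[0])))
cv2.imwrite("pics/w6.png",ctrl.camera("wrist")[:,:,::-1])
E
```

```text
time: 8.4
tcp_pos: [0.4696, -0.0551, 0.0925]
eef_rot: [-0.0, 0.997, -0.074, -0.0]
contact_force: [-0.1, -0.3, -0.9]
opening: 0.0
0.10444785773434363 177.87040894582535
```

View pics/w6.png

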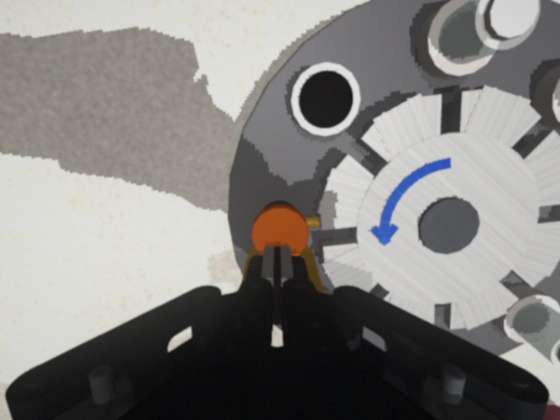

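The tooth (314,222) is about 5° short of the next notch (337,237), so I'll creep on slowly.

```bash
python3 -m creep '[[[0.02,0.18,0,0,0,-1],[0.02,0.18,0,0,0,-1],[0.02,0.18,0,0,0,-1],[0.02,0.18,0,0,0,-1],[0,0,0,0,0,0]]]'; python3 -m creep '[[[0.01,0.1,0,0,0,-0.6],[0,0,0,0,0,0]]]'
python3 - <<'E'
from rig import ctrl
import cv2,numpy as np
p=ctrl.observe()["tcp_pos"][:2]-[.574,-.059];print(np.hypot(*p),np.degrees(np.arctan2(p[1],p[0])))
cv2.imwrite("pics/w7.png",ctrl.camera("wrist")[:,:,::-1])
E
```

```text
time: 8.95
tcp_pos: [0.4703, -0.063, 0.0929]
eef_rot: [0.0, 0.999, -0.04, 0.0]
contact_force: [-0.5, -0.5, 0.5]
opening: -0.0005
time: 9.15
tcp_pos: [0.4702, -0.0634, 0.0929]
eef_rot: [0.0, 0.999, -0.034, 0.0]
contact_force: [-0.3, 0.1, -1.0]
opening: -0.0004
0.1038698970736572 -177.5451936380772
```

View pics/w7.png

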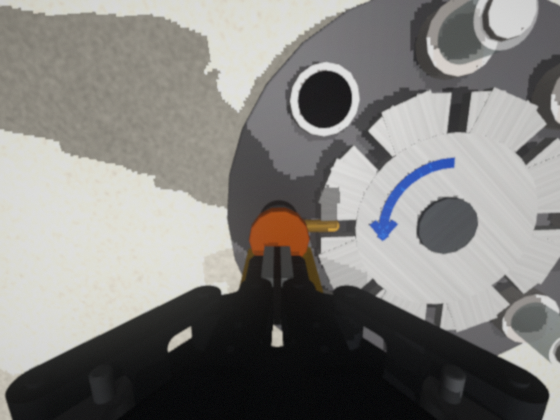

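The tooth now shows over the plate inside the notch (338,227), as if it has sprung out. A small extra push will test the lock.

```bash
python3 -m creep '[[[0,0.1,0,0,0,0],[0,0,0,0,0,0]]]';  python3 -m creep '[[[0,0.1,0,0,0,0],[0,0,0,0,0,0]]]'
```

```text
time: 9.4
tcp_pos: [0.4702, -0.0641, 0.0928]
eef_rot: [-0.0, 0.999, -0.034, 0.0]
contact_force: [0.4, 0.9, 0.4]
opening: 0.0001
time: 9.6
tcp_pos: [0.4703, -0.0652, 0.0929]
eef_rot: [-0.0, 0.999, -0.034, 0.0]
contact_force: [0.8, 0.9, -0.3]
opening: -0.0001
```

```bash
python3 -m creep '[[[0,-0.4,0,0,0,0],[0,0,-1.5,0,0,0],[0,0,-3,0,0,0],[0,0,-4,0,0,0],[0,-2,-4,0,0,0],[0,-3,0,0,0,0],[0,0,0,0,0,0]]]'
python3 - <<'E'
from rig import ctrl
import cv2,pickle
c=ctrl.calibration("wrist");im=ctrl.camera("wrist")[:,:,::-1]
pickle.dump(c,open("w8.pkl","wb"));cv2.imwrite("pics/w8.png",im)
cv2.imwrite("pics/w8c.png",cv2.resize(im[150:350,250:450],None,fx=3,fy=3,interpolation=3))
E
```

```text
time: 10.3
tcp_pos: [0.4745, -0.0072, 0.2194]
eef_rot: [-0.001, 0.999, -0.032, 0.002]
contact_force: [0.0, -0.2, -0.7]
opening: -0.0003
```

View pics/w8.png

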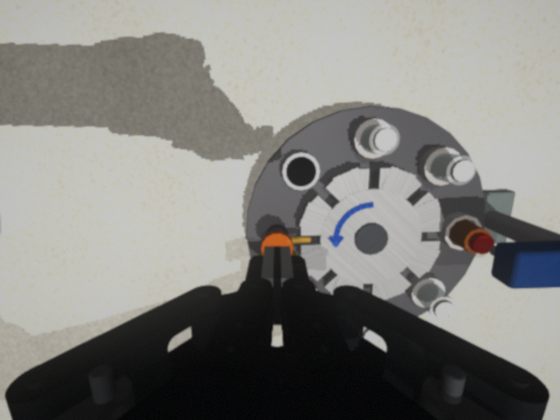

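```bash
python3 -m creep '[[[0,-4,0,0,0,0],[0,-4,0,0,0,0],[0,-4,0,0,0,0],[0,0,0,0,0,0],[0,0,0,0,0,0]]]'
python3 - <<'E'
from rig import ctrl
import cv2,pickle
c=ctrl.calibration("wrist");im=ctrl.camera("wrist")[:,:,::-1]
pickle.dump(c,open("w9.pkl","wb"));cv2.imwrite("pics/w9.png",im)
cv2.imwrite("pics/w9c.png",cv2.resize(im[230:420,240:480],None,fx=3,fy=3,interpolation=3))
s=ctrl.camera("scene")[:,:,::-1];cv2.imwrite("pics/s9.png",cv2.resize(s[165:315,190:340],None,fx=4,fy=4,interpolation=3))
t=ctrl.camera("top")[:,:,::-1];cv2.imwrite("pics/t9f.png",t);cv2.imwrite("pics/t9.png",cv2.resize(t[120:265,240:380],None,fx=4,fy=4,interpolation=3))
E
```

```text
time: 10.85
tcp_pos: [0.4811, 0.1081, 0.2169]
eef_rot: [0.001, 0.999, -0.033, -0.001]
contact_force: [-0.9, -0.5, -0.7]
opening: -0.0
```

View pics/w9.png

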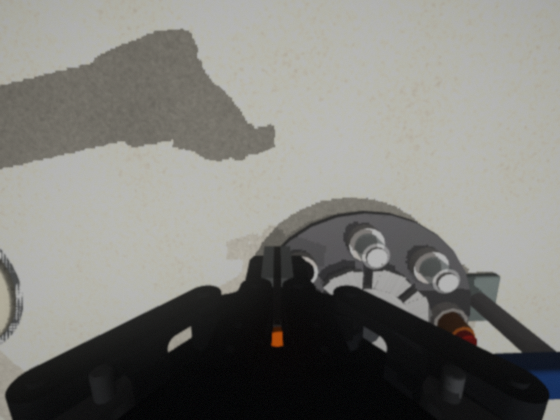

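View pics/s9.png

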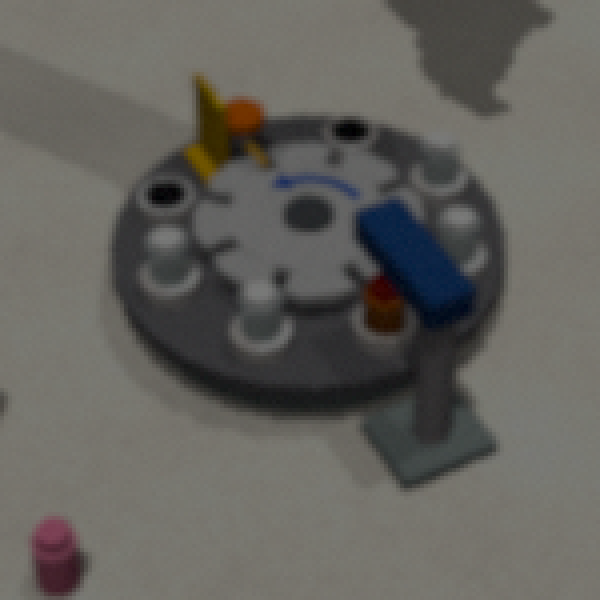

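View pics/t9.png

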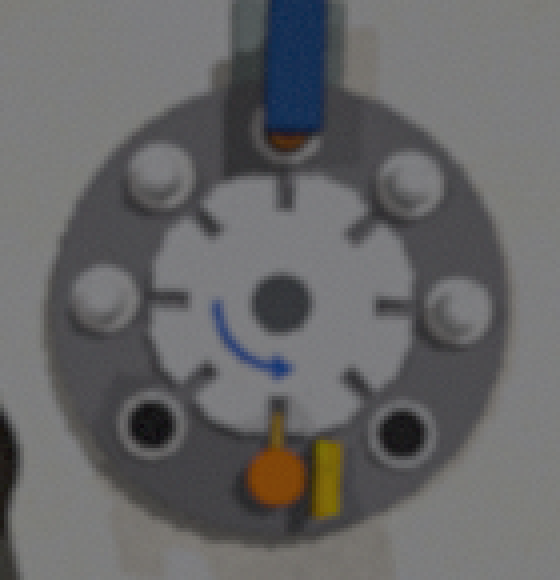

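```bash
python3 - <<'E'
import cv2,numpy as np
from h import *
from rig import ctrl
C={n:ctrl.calibration(n) for n in("top","scene")}
s=ctrl.camera("scene")[:,:,::-1];t=cv2.imread("pics/t9f.png")
def blob(im,b,lo,hi):
    x0,y0,x1,y1=b;h=cv2.cvtColor(np.ascontiguousarray(im[y0:y1,x0:x1]),cv2.COLOR_BGR2HSV);m=cv2.inRange(h,lo,hi);k,l,st,c=cv2.connectedComponentsWithStats(m);i=1+np.argmax(st[1:,4]);return c[i]+[x0,y0],st[i,4]
lo,hi=(5,120,50),(19,255,255)
s0=cv2.imread("pics/scene0.png");t0=cv2.imread("pics/top0.png")
a0=blob(s0,(266,185,290,205),lo,hi);a1=blob(s,(240,185,262,205),lo,hi)
b0=blob(t0,(265,215,290,240),lo,hi);b1=blob(t,(295,225,320,250),lo,hi);print(a0,a1,b0,b1)
c=ray(C["top"],309.9,195.6,.068)
for z in(.086,.078):
    p0=ray(C["top"],*b0[0],.086);p1=ray(C["top"],*b1[0],z)
    f=lambda p:np.degrees(np.arctan2(*(p-c)[1::-1]))
    print(z,"turn",(f(p1)-f(p0))%360,"scene resid",a0[0]-proj(C["scene"],p0),a1[0]-proj(C["scene"],p1))
for n,im0,im1 in(("t",t0,t),("s",s0,s)):
    cv2.imwrite(f"pics/diff_{n}.png",np.hstack([im0,im1])[::,::] if 0 else cv2.resize(np.hstack([im0,im1]),(800,300)))
E
```

```text
(array([276.43478261, 192.01086957]), np.int32(92)) (array([250.29113924, 193.96202532]), np.int32(79)) (array([277.97647059, 224.68235294]), np.int32(170)) (array([308.97894737, 238.76842105]), np.int32(190))
0.086 turn 45.67473544202534 scene resid [0.66516543 1.34660471] [1.7647469  1.53150708]
0.078 turn 45.84342793995961 scene resid [0.66516543 1.34660471] [ 1.78751563 -0.64162778]
```

View pics/diff_t.png

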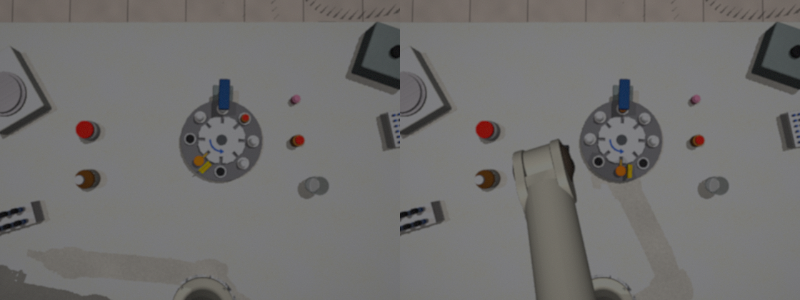

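The scene-camera height residual matches the plunger being out (1.5 px against 1.3 px at the start; pressed in, it would be −0.6). The measured turn is about 45.7°, and the bottle, jar and beaker look unmoved. Handing in.

```bash
python3 -c "
from rig import ctrl
o=ctrl.observe();print(o['time'],o['contact_force'],abs(o['qd']).max());print(ctrl.close_job())"
```

```text
11.05 [-0.79984611 -0.78405642 -0.98609669] 0.006808292049774097
the job is handed in; nothing more can be done
None
```

The carousel is one station further anticlockwise, and the job was handed in at about 11 s of the 45 s allowed; it gave no verdict. I pressed the plunger with the shut fingertips (about 7–8 N). I kept it in while pushing the stop plate to roughly 0.4 rad, then lifted off it and pushed the plate alone until the tooth dropped into the next notch.

**What the last checks showed:**
- **Turn:** the disc had turned about 45.7° (0.797 rad), inside the 0.745–0.825 window, with the tooth seen centred in the notch.
- **Plunger:** its height in the scene camera matches the starting, fully out position.
- **Vial:** the red-capped amber vial stands upright in its collar under the filling head. I judged this by eye and did not measure its offset from the nozzle.
- **Bystanders:** the bottle, jar and beaker look unmoved when the first and last top views are compared by eye.
- **Robot:** the arm was clear and still, with only sensor noise on the force reading.

**One check was inconclusive:** after the tooth dropped in, I pushed another 2 mm to test the lock. The force rose only to about 1 N, so that push did not confirm it; the evidence that the disc is locked is the camera views.

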